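Show a laptop drive to the inspection camera

TASK

Pull the red-topped sprung retaining arm of the drive dock outwards, away from the drive, fully to its stop and leave it there, then lift the drive out of the dock. Hold the drive up to the inspection camera: upright, above the yellow cross on the camera's foot, its middle at the height of the lens and its white label squarely facing the lens. Finish while still holding it there in the air, and on the way do not bump the camera stand or disturb the power adapter, the mouse or the yellow note pad.

Things in the scene. Friction and masses are not known exactly. Their poses are not given: they have to be found in the camera images.
- dock: Drive dock fixed to the bench: black base plate 12 mm thick, x +-30, y -55 to +130 mm, with a grey socket 33 (x) x 89 (y) mm, rim 45 mm high. Origin: on the bench under the middle of the socket; z up, y along the slot towards the red-topped arm. Slot 12.4 (x) x 73 (y) mm, floor 12 mm above the bench. At yaw 0 its x is world x; yaw within 0.35 rad; place and side of the bench vary.
- latch (a joint): Travel in m of the retaining arm along dock +y (away from the drive): about 0 (up to 0.006) at the start, tongue over the drive; 0.030 at its stop. A spring pulls it back with 0.8 to 2 N, but a friction brake of 3.2 N keeps it where it is let go: pulling takes about 4 to 6 N.
- latch_grip (a point): Grip point on the arm's red top, 148 mm high, 85 mm + joint value along dock y from the dock origin; axes as the dock's. Red block 16 (x) x 20 (y) mm, 122 to 166 mm high. A tongue 12 mm wide, 113.5 to 121.5 mm high, reaches 63 mm from the arm's middle towards the drive and covers the last 13 mm of its top edge until pulled out.
- drive: Laptop drive standing in the slot: dark grey box 10 (x) x 70 (y) x 100 (z) mm, about 0.1 kg, its top 112 mm above the bench at the start. Origin: centre of its underside. White label with blue stripe on its +x face, round aluminium disc on the other. In the dock its axes agree with the dock's. Can be gripped across its 10 mm at the middle of the top edge.
- drive_mid (a point): The middle of the drive, 50 mm above its origin.
- drive_view (a point): A point in the air 150 mm out from the middle of the drive along its own +x, on the label side.
- cam: Inspection camera on a fixed stand: white foot 6 mm thick, x -50 to +225, y +-45 mm, with a yellow cross. Origin: on the bench under the cross; z up, x from the cross towards the camera. Housing 50 x 44 x 44 mm, 148 to 192 mm high at x = 171 to 221, on a post; the lens looks along own -x. At yaw 0 its x is world x; yaw within 0.35 rad; place and side of the bench vary.
- lens (a point): Centre of the lens front, 150 mm along the camera stand's +x from the cross, 170 mm above the bench; axes as the camera stand's.
- view_point (a point): Point in the air where the middle of the drive belongs: straight above the yellow cross at lens height, 170 mm above the bench; axes as the camera stand's. Label towards the camera stand's +x.
- adapter: Black laptop power adapter, 108 x 46 x 30 mm, loose on the bench; origin at the centre of its underside. Leave alone.
- mouse: Black computer mouse, 100 x 56 x 29 mm, loose on the bench; origin at the centre of its underside. Leave alone.
- notes: Yellow note pad, 74 x 74 x 23 mm, loose on the bench; origin at the centre of its underside. Leave alone.
There are look-alikes about, which are no part of the job. Several things have the shape of the dock; the one meant has the colours described above.

How it is judged:
By the outcome, as a careful person would: the job done as asked, in the order asked, and still so for the second after the job is handed in, while the arm keeps its last pose, push and grip.
It also fails if it takes over 48 s, if anything falls off the work surface, if the arm or the gripper's body presses on something with over 40 N, if the wrist force passes 120 N, or if a joint passes its speed limit or range.

ROBOT

A 7-joint arm with a two-finger parallel gripper is mounted at the origin on the work surface. World frame = base frame: x ahead of the robot, y to its left, z up, the work surface at z = 0. Lengths are in m, angles in degrees, forces in N, time in s.
With the tool pointing down it reaches from about 0.425 to 0.875 m from the base axis. Payload 4.7 kg.
Tool frame: the origin (TCP) lies at the very end of the fingers, on their centre line; the grasp point (between the pads) lies 19 mm behind it; z points along the fingers, y is the line along which they close (so a half turn about z gives the same grasp; the last joint's range is limited). The gripper opens to 87 mm and grips with 3 to 60 N. Pads are 19 mm wide; open, the fingers measure 117 mm over their backs; the gripper's body (75 mm by 190 mm) begins 51 mm behind the grasp point.
Start: joints at [74.204, 18.392, -4.016, 83.108, 1.295, 78.541, -3.26], TCP at [0.186, -0.623, 0.223] pointing down, gripper open.
Joint ranges: [-163.93, 163.93], [-17.29, 119.83], [-79.2, 71.16], [3.27, 140.29], [-89.18, 269.18], [5.43, 117.66], [-154.24, 154.24]. Speed limits (degrees/s): [147.25, 147.25, 180, 180, 180, 180, 180].

INTERFACE

Orientations are given as [roll, pitch, yaw] about the fixed x, y, z axes, in that order (R = Rz(yaw) Ry(pitch) Rx(roll)).
In Python, from cell import telemetry, cams, env gives the robot as it stands.
- The arm moves only by the tool arm_command, never from a script. Its argument "series" is text: rows parted by semicolons, each of 5 numbers parted by spaces: the shift along the tool's x, y, z in mm, then the turn about the tool's z in rad, then the closure in counts, from 0 (fully open) to 255 (shut). A call has 1 to 20 rows; each row shifts and turns the commanded pose from where the row before left it, along the tool's axes as they then stand; what a row does not reach is not made up. A row lasts 1/12 s, in which the tool goes at most 41.7 mm and 7.16 degrees, less where a joint would pass 70% of its speed; a pose out of reach is approached as far as the arm can. A call is refused whole if a number of a shift passes 41.7 or a number of a turn 0.125, either way. A call with a gripper value outside its range is refused whole. The fingers move at their own pace and stop on an object; "squeeze" is the grip in N (left out, the last holds). Time passes only in rows, so rows that do not move let the fingers close. It gives the time, the measured TCP pose, the force, the opening and the grip force at its end, in the units of the state.
- telemetry.get_obs(): the state, without advancing time (a new reading comes with each control period).
- cams.read_camera(name): name is "scene" or "top" or "wrist"; returns the picture (420x560x3 uint8, blue, green, red); there is no depth.
- cams.calibration(name): a dict with "K" (3x3 intrinsics, pixels), "origin" and "rotation" of the camera in the world; the wrist camera has in their place "hand_eye" (4x4, takes a point from camera to tool coordinates, whose origin is the TCP and whose axes are the flange's). Camera axes: x right, y down, z forward; pixel columns grow to the right and rows downward; lengths in m; the calibration is good to about 2 mm. A picture is of the moment at which its call begins: read the wrist's pose just before it. calibration takes no time and is no camera call.
- env.sign_off(): hands the job in; it is judged then, once.
The state is a dict: "time_s": time; "qpos": joint angles; "joint_velocities": joint speeds; "effort": joint torques, N m; "tool_pos": TCP position; "tool_rot": TCP orientation; "force": force on the tool from outside, world axes, zero at the start; "wrist_torque": the same for the moment, N m; "grip_width": finger opening in m; "grasp_force": force on a finger pad.
Only numpy, scipy, OpenCV 4.12 (cv2) and the standard library are available. Lean on these libraries where they do the work, as an engineer would, in place of code of your own. Each camera call takes 0.05 s, during which the arm holds its last target. There are 200 camera calls.

## Working session

There is one attempt and no reset: what is moved stays moved. The work goes in short steps, Python scripts to look and compute and a tool call to move; the robot and the scene stay as the last step left them, time stands still between calls to the robot, and variables do not carry over. Pictures are saved under pics/ and viewed, at most 13 in all, crops included, and the job is handed in when it is done.

Besides the shell and the picture viewer there is one more tool, called after ">>>" by a JSON object that holds its "method" and its "body", one argument or row to a line. arm_command: Moves the arm, as the interface text tells. Its arguments: {"type":"object","properties":{"series":{"type":"string"},"squeeze":{"type":"number"}},"required":["series"]}

```bash
ls; mkdir -p pics
python3 - <<'E'
from cell import telemetry,cams,env
import cv2,numpy as np
o=telemetry.get_obs();print(o)
for n in ("scene","top"):
    im=cams.read_camera(n);cv2.imwrite(f"pics/{n}0.png",im);c=cams.calibration(n);print(n,c)
print(cams.calibration("wrist"))
E
```

```text
pics
{'time_s': 0.0, 'qpos': array([74.20224295, 18.44059305, -4.01562477, 83.1742626 ,  1.29462922,
       78.53975429, -3.26077739]), 'joint_velocities': array([ 0.04454788, -0.0547291 ,  0.00421932,  0.03804877,  0.03251771,
       -0.05642573,  0.00960643]), 'effort': array([ 2.54033494e-04, -4.91289926e+01, -4.03766893e-01, -3.12532067e+01,
       -6.41038315e-02,  4.36805247e-02,  1.26536056e-04]), 'tool_pos': array([ 0.18555797, -0.622384  ,  0.22144973]), 'tool_rot': array([-1.79890611e+02,  5.25874198e-03,  1.66067348e+01]), 'force': array([0.18259443, 0.50711855, 0.48876215]), 'wrist_torque': array([-0.04192081,  0.02676106, -0.0459438 ]), 'grasp_force': 0.0, 'grip_width': 0.08682494770709787}
scene {'K': array([[398.50307582,   0.        , 276.9600068 ],
       [  0.        , 398.50307582, 213.13679497],
       [  0.        ,   0.        ,   1.        ]]), 'origin': array([ 0.87486418, -0.24808772,  0.95202045]), 'rotation': array([-149.52976557,   -0.72569611,   42.89320989])}
top {'K': array([[386.69135275,   0.        , 281.89913607],
       [  0.        , 386.69135275, 210.28584536],
       [  0.        ,   0.        ,   1.        ]]), 'origin': array([0.37639268, 0.10193006, 1.05739932]), 'rotation': array([-1.70764067e+02,  1.34372515e-01, -9.08098722e+01])}
{'K': array([[375.66574572,   0.        , 283.07970104],
       [  0.        , 375.66574572, 212.49639096],
       [  0.        ,   0.        ,   1.        ]]), 'hand_eye': array([[-9.26566113e-04, -9.55344869e-01, -2.95491663e-01,
         8.23660159e-02],
       [ 9.99999518e-01, -7.89125531e-04, -5.84377364e-04,
        -4.78337851e-04],
       [ 3.25101901e-04, -2.95492062e-01,  9.55345139e-01,
        -1.61847463e-01],
       [ 0.00000000e+00,  0.00000000e+00,  0.00000000e+00,
         1.00000000e+00]])}
```

View pics/scene0.png

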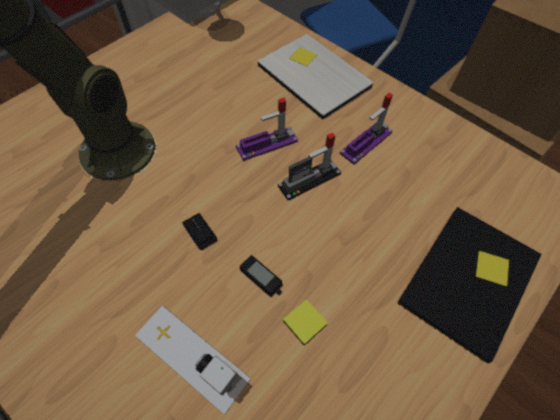

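View pics/top0.png

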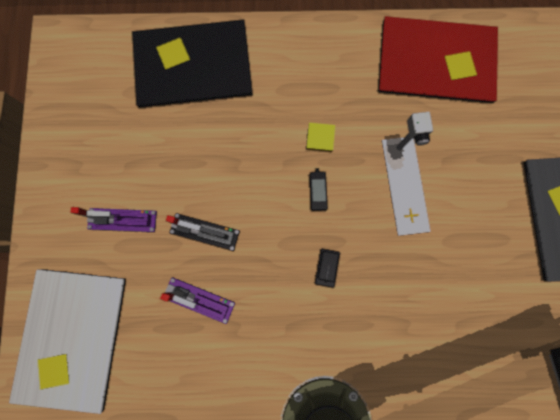

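The scene picture shows the real dock (black base, grey socket, red top) at about (310,175). In the top view it sits at about (203,232), between two purple look-alikes. The camera foot is at (406,195) in the top view, with its cross at (411,216).

```bash
cat > h.py <<'E'
import numpy as np,cv2
from scipy.spatial.transform import Rotation as R
from cell import telemetry,cams,env
def campose(n,obs=None):
    c=cams.calibration(n)
    if n=="wrist":
        Rt=R.from_euler('xyz',obs["tool_rot"],degrees=True).as_matrix(); H=c["hand_eye"]
        return c["K"],Rt@H[:3,3]+obs["tool_pos"],Rt@H[:3,:3]
    return c["K"],c["origin"],R.from_euler('xyz',c["rotation"],degrees=True).as_matrix()
def ray(P,uv):
    K,o,Rm=P; d=Rm@np.linalg.inv(K)@np.array([uv[0],uv[1],1.]); return o,d/np.linalg.norm(d)
def onz(P,uv,z):
    o,d=ray(P,uv); return o+d*(z-o[2])/d[2]
def proj(P,X):
    K,o,Rm=P; p=K@Rm.T@(np.asarray(X)-o); return p[:2]/p[2]
def tri(P1,a,P2,b):
    o1,d1=ray(P1,a);o2,d2=ray(P2,b)
    s,*_=np.linalg.lstsq(np.c_[d1,-d2],o2-o1,rcond=None)
    A,B=o1+s[0]*d1,o2+s[1]*d2; return (A+B)/2,np.linalg.norm(A-B)
def blobs(m,box,amin=4):
    x0,y0,x1,y1=box; z=np.zeros_like(m); z[y0:y1,x0:x1]=m[y0:y1,x0:x1]
    n,l,s,c=cv2.connectedComponentsWithStats(z)
    return sorted([(int(s[i,4]),c[i],l==i) for i in range(1,n) if s[i,4]>=amin],key=lambda t:-t[0])
E
python3 - <<'E'
from h import *
np.set_printoptions(precision=4,suppress=True)
T=cv2.imread("pics/top0.png");S=cv2.imread("pics/scene0.png");PT=campose("top");PS=campose("scene")
def red(im): h=cv2.cvtColor(im,cv2.COLOR_BGR2HSV); return (((h[...,0]<6)|(h[...,0]>174))&(h[...,1]>180)&(h[...,2]>90)).astype(np.uint8)
def yel(im): h=cv2.cvtColor(im,cv2.COLOR_BGR2HSV); return ((h[...,0]>18)&(h[...,0]<36)&(h[...,1]>150)&(h[...,2]>120)).astype(np.uint8)
rt=blobs(red(T),(155,205,190,235));rs=blobs(red(S),(315,125,345,155))
print("red",[b[:2] for b in rt],[b[:2] for b in rs]); print(tri(PT,rt[0][1],PS,rs[0][1]))
ct=blobs(yel(T),(395,200,425,230));cs=blobs(yel(S),(150,315,180,350))
print("cross",[(b[:2],onz(PT,b[1],.006)) for b in ct],[(b[:2],onz(PS,b[1],.006)) for b in cs])
# foot
h=cv2.cvtColor(T,cv2.COLOR_BGR2HSV); w=((h[...,1]<50)&(h[...,2]>120)).astype(np.uint8)
b=blobs(w,(375,155,440,245))[0]; 
m=(b[2]).astype(np.uint8);cnt=max(cv2.findContours(m,0,1)[0],key=len)[:,0]
W=np.array([onz(PT,p,.006)[:2] for p in cnt],np.float32); r=cv2.minAreaRect(W);print("foot",r,cv2.boxPoints(r))
# dock base (dark)
g=T.max(2); k=(g<75).astype(np.uint8); k=cv2.morphologyEx(k,cv2.MORPH_CLOSE,np.ones((5,5)))
b=blobs(k,(160,205,250,260))[0];cnt=max(cv2.findContours(b[2].astype(np.uint8),0,1)[0],key=len)[:,0]
W=np.array([onz(PT,p,.012)[:2] for p in cnt],np.float32); r=cv2.minAreaRect(W);print("base",b[0],r,cv2.boxPoints(r))
a=cv2.resize(T[195:265,150:250],None,fx=5,fy=5,interpolation=2);c=cv2.resize(T[100:240,370:450],None,fx=2.5,fy=2.5);
c=cv2.copyMakeBorder(c,0,0,0,0,0)
s=cv2.resize(S[120:200,270:350],None,fx=3.5,fy=3.5,interpolation=2)
C=np.zeros((600,800,3),np.uint8);C[:350,:500]=a;C[:350,500:700]=c;C[350:600,:280]=s[:250];cv2.imwrite("pics/c1.png",C)
E
```

```text
red [(43, array([170.2093, 218.814 ]))] [(27, array([330.7778, 135.8148]))]
(array([0.5071, 0.3657, 0.1604]), np.float64(0.004104358517600924))
cross [((8, array([411.25, 215.  ])), array([ 0.5291, -0.2531,  0.006 ]))] [((26, array([163.2308, 331.6923])), array([ 0.5302, -0.2498,  0.006 ]))]
foot ((0.5921667218208313, -0.24471408128738403), (0.2277606576681137, 0.09039522707462311), 5.999270439147949) [[ 0.4742 -0.2117]
 [ 0.4836 -0.3016]
 [ 0.7101 -0.2778]
 [ 0.7007 -0.1879]]
base 1104 ((0.49083054065704346, 0.3133806586265564), (0.18084324896335602, 0.056361980736255646), 73.66138458251953) [[0.4384 0.2345]
 [0.4924 0.2187]
 [0.5433 0.3922]
 [0.4892 0.4081]]
```

View pics/c1.png

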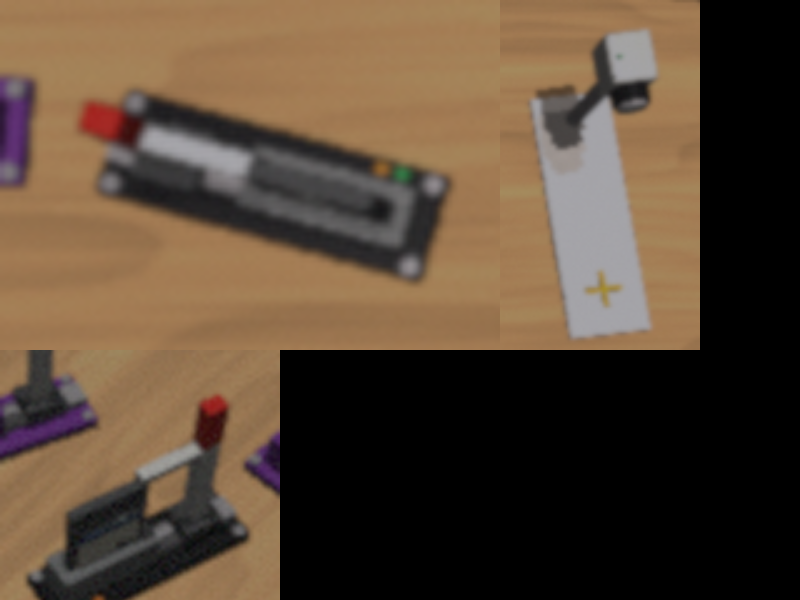

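The red block triangulates to within a few mm of where the base plate puts it. That gives the dock at (0.480,0.277) with yaw about -16.3°, and the cross at (0.529,-0.251) with yaw about 6°. Next I rise and turn, then go round to a hover over the dock.

>>> {"method": "arm_command", "body": {
  "series": "0 0 -12 -0.1246 0;0 0 -12 -0.1246 0;0 0 -12 -0.1246 0;0 0 -12 -0.1246 0;0 0 -12 -0.1246 0;0 0 -12 -0.1246 0;0 0 -12 -0.1246 0;0 0 -12 -0.1246 0;36.6 14.8 0 0 0;36.6 14.8 0 0 0;36.6 14.8 0 0 0;36.6 14.8 0 0 0;36.6 14.8 0 0 0;36.6 14.8 0 0 0;36.6 14.8 0 0 0;36.6 14.8 0 0 0;36.6 14.8 0 0 0;36.6 14.8 0 0 0;36.6 14.8 0 0 0;36.6 14.8 0 0 0"
}}

```text
time_s: 1.77
tool_pos: [0.4799, -0.2494, 0.3183]
tool_rot: [-180.0, 0.0, 73.7]
force: [-0.2, -1.0, 0.4]
grip_width: 0.0866
grasp_force: 0.0
```

>>> {"method": "arm_command", "body": {
  "series": "36.5 -9.9 0 0 0;36.5 -9.9 0 0 0;36.5 -9.9 0 0 0;36.5 -9.9 0 0 0;36.5 -9.9 0 0 0;36.5 -9.9 0 0 0;36.5 -9.9 0 0 0;36.5 -9.9 0 0 0;36.5 -9.9 0 0 0;36.5 -9.9 0 0 0;36.5 -9.9 0 0 0;36.5 -9.9 0 0 0;36.5 -9.9 0 0 0;36.5 -9.9 0 0 0;36.5 -9.9 0 0 0;0 0 0 0 0;0 0 0 0 0"
}}

```text
time_s: 3.18
tool_pos: [0.4883, 0.3193, 0.3176]
tool_rot: [-179.8, -0.0, 74.1]
force: [-0.3, -0.3, -0.9]
grip_width: 0.0871
grasp_force: 0.0
```

Run:
```python
from h import *
np.set_printoptions(precision=4,suppress=True)
o=telemetry.get_obs();im=cams.read_camera("wrist");P=campose("wrist",o);cv2.imwrite("pics/w1.png",im);print(o["tool_pos"],o["tool_rot"])
h=cv2.cvtColor(im,cv2.COLOR_BGR2HSV); r=(((h[...,0]<6)|(h[...,0]>174))&(h[...,1]>150)&(h[...,2]>70)).astype(np.uint8)
for b in blobs(r,(0,0,560,420),60):
    c=max(cv2.findContours(b[2].astype(np.uint8),0,1)[0],key=len)[:,0]; print(b[0],b[1],onz(P,b[1],.166),c.min(0),c.max(0))
yaw=np.radians(-16.3);D=np.array([.4803,.2774])
for n,q in dict(redtop=(0,85,166),drvtop=(0,0,112),drvend=(0,-35,112)).items():
    X=[*(D+[q[0]/1e3*np.cos(yaw)-q[1]/1e3*np.sin(yaw),q[0]/1e3*np.sin(yaw)+q[1]/1e3*np.cos(yaw)]),q[2]/1e3]; print(n,proj(P,X))
```

```text
[0.4883 0.3193 0.3176] [-179.8238   -0.0259   74.1219]
605 [ 99.1058 184.2264] [0.34   0.3728 0.166 ] [ 84 169] [118 197]
474 [293.5907 135.5338] [0.5107 0.3667 0.166 ] [284 123] [303 148]
redtop [288.4844 146.8241]
drvtop [286.9961 222.9872]
drvend [286.6821 254.2498]
```

View pics/w1.png

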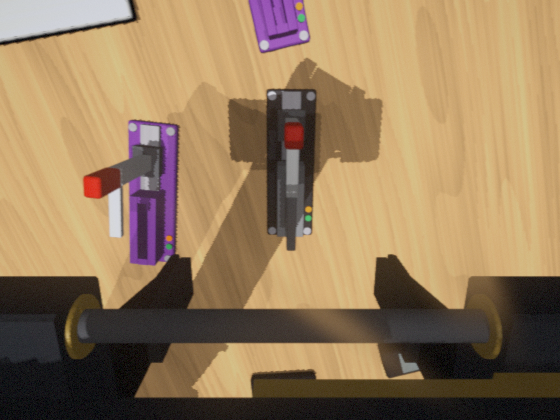

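The wrist view shows the true dock in the centre. Its red top is at (293,135), the top edge of the drive runs from about (291,215) to (291,249), and the base plate spans roughly (266..317, 89..236).

Run:
```python
from h import *
np.set_printoptions(precision=4,suppress=True)
o=telemetry.get_obs();im=cv2.imread("pics/w1.png");P=campose("wrist",o)
h=cv2.cvtColor(im,cv2.COLOR_BGR2HSV)
q=np.array([onz(P,p,.012)[:2] for p in [(272,96),(311,97),(272,231),(308.5,231)]]);print("bolts",q, q.mean(0))
v=(q[0]+q[1]-q[2]-q[3]);yaw=np.arctan2(-v[0],v[1]);print("yaw",np.degrees(yaw),"len",np.linalg.norm(v)/2)
uy=np.array([-np.sin(yaw),np.cos(yaw)]);ux=np.array([np.cos(yaw),np.sin(yaw)])
D=q.mean(0)-.0375*uy;print("D",D)
def loc(p,z): X=onz(P,p,z)[:2]-D; return np.array([X@ux,X@uy])
for n,p,z in (("red near edge y75",(293.5,148.5),.166),("drive end y-35",(291,249),.112)): print(n,loc(p,z),onz(P,p,z))
g=im.max(2)
print(im[136:152,290].tolist()); print("row225",g[225,278:306]);print("row242",g[242,278:306]);print("row190",g[190,278:306]); print("col291",g[196:256,291])
```

```text
bolts [[0.5    0.3997]
 [0.5442 0.3857]
 [0.451  0.2363]
 [0.4974 0.2228]] [0.4982 0.3111]
yaw -16.354701951334963 len 0.1700793555634478
D [0.4876 0.2752]
red near edge y75 [-0.0012  0.0815] [0.5094 0.3537 0.166 ]
drive end y-35 [-0.0011 -0.0312] [0.4777 0.2455 0.112 ]
[[24, 37, 146], [29, 41, 146], [27, 36, 144], [33, 42, 148], [23, 29, 132], [19, 24, 109], [23, 32, 107], [19, 28, 104], [19, 32, 105], [18, 30, 103], [21, 25, 101], [26, 26, 99], [34, 41, 99], [91, 94, 118], [146, 147, 151], [150, 151, 152]]
row225 [ 89  84  77  74  73  68  72  64  67  68  75  71  72  70  74  74  71  76
 103 133 152 156 158 157 146 112  81  76]
row242 [141 141 161 193 212 214 215 198 144  83  75  76  76  76  77  78  82 133
 186 206 210 212 213 214 211 210 209 211]
row190 [ 89  82  76  71  66  67  67  75  90 103 104 105 107 105 106 111 106 108
 100 101  93  92  93  93  93  88  66  55]
col291 [ 98  84  75  72  70  69  71  70  68  69  71  69  67  71  73  71  73  69
  67  69  70  71  71  75  69  71  72  65  72  70  73  72  70  72  74  76
  74  73  72  71  75  77  72  71  74  74  76  78  74  77  74  76  78  80
 124 199 208 208 209 209]
```

>>> {"method": "arm_command", "body": {
  "series": "24 5 20 0 0;24 5 20 0 0;0 0 25 0 0;0 0 5 0 0;0 0 0 0 0;0 0 0 0 0"
}}

```text
time_s: 3.73
tool_pos: [0.5143, 0.3575, 0.2494]
tool_rot: [179.9, 0.0, 73.6]
force: [0.5, -0.2, 1.0]
grip_width: 0.0871
grasp_force: 0.0
```

Run:
```python
from h import *
np.set_printoptions(precision=4,suppress=True)
for i in range(3):
    o=telemetry.get_obs();im=cams.read_camera("wrist");P=campose("wrist",o);print(o["tool_pos"],o["tool_rot"])
    h=cv2.cvtColor(im,cv2.COLOR_BGR2HSV); r=(((h[...,0]<6)|(h[...,0]>174))&(h[...,1]>150)&(h[...,2]>70)).astype(np.uint8)
    for b in blobs(r,(180,0,400,420),60):
        c=max(cv2.findContours(b[2].astype(np.uint8),0,1)[0],key=len)[:,0]
        u=b[1][0]; print(b[0],b[1],c.min(0),c.max(0),onz(P,(u,c[:,1].max()+.5),.166),onz(P,(u,c[:,1].min()-.5),.166))
cv2.imwrite("pics/w2.png",im)
```

```text
[0.5143 0.3575 0.2494] [179.9246   0.0352  73.5561]
799 [273.169  205.0713] [262 185] [284 224] [0.5076 0.3573 0.166 ] [0.5158 0.3843 0.166 ]
[0.5144 0.3581 0.2503] [179.8727  -0.0416  73.5768]
784 [273.0472 205.6696] [262 186] [284 225] [0.5074 0.3571 0.166 ] [0.5156 0.3842 0.166 ]
[0.5144 0.3586 0.2506] [179.8498  -0.0765  73.5991]
786 [273.0725 206.3601] [262 187] [284 225] [0.5074 0.3574 0.166 ] [0.5154 0.3839 0.166 ]
```

View pics/w2.png

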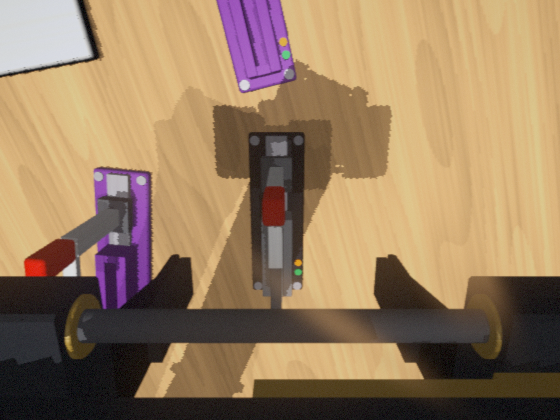

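The red block, slightly left of centre in the picture at (273,206), puts the grip point at (0.510,0.367). I go down and grip it.

>>> {"method": "arm_command", "body": {
  "series": "7 -6 0 0 0;0 0 30 0 0;0 0 30 0 0;0 0 30 0 0;0 0 20 0 0;0 0 10 0 0;0 0 0 0 0;0 0 0 0 0;0 0 0 0 255;0 0 0 0 255;0 0 0 0 255;0 0 0 0 255;0 0 0 0 255;0 0 0 0 255;0 0 0 0 255;0 0 0 0 255",
  "squeeze": 30
}}

```text
time_s: 5.22
tool_pos: [0.5096, 0.3677, 0.1285]
tool_rot: [-180.0, 0.0, 73.7]
force: [-0.5, 0.1, -0.1]
grip_width: 0.042
grasp_force: 0.0
```

>>> {"method": "arm_command", "body": {
  "series": "0 0 0 0 255;0 0 0 0 255;0 0 0 0 255;0 0 0 0 255;0 0 0 0 255;0 0 0 0 255;0 0 0 0 255"
}}

```text
time_s: 5.8
tool_pos: [0.5101, 0.3675, 0.1285]
tool_rot: [180.0, -0.0, 73.7]
force: [2.6, 0.2, 0.1]
grip_width: 0.0156
grasp_force: 30.0
```

>>> {"method": "arm_command", "body": {
  "series": "3 0 0 0 255;3 0 0 0 255;3 0 0 0 255;3 0 0 0 255;3 0 0 0 255;3 0 0 0 255;3 0 0 0 255;0 0 0 0 255;0 0 0 0 255;0 0 0 0 255"
}}

```text
time_s: 6.63
tool_pos: [0.516, 0.3878, 0.1285]
tool_rot: [180.0, -0.0, 73.7]
force: [2.0, -3.7, 0.8]
grip_width: 0.0158
grasp_force: 30.0
```

>>> {"method": "arm_command", "body": {
  "series": "1.5 0 0 0 255;1.5 0 0 0 255;1.5 0 0 0 255;0 0 0 0 255;0 0 0 0 255"
}}

```text
time_s: 7.05
tool_pos: [0.5171, 0.3915, 0.1285]
tool_rot: [180.0, 0.1, 73.7]
force: [2.0, -4.4, 1.5]
grip_width: 0.016
grasp_force: 30.0
```

>>> {"method": "arm_command", "body": {
  "series": "1.5 0 0 0 255;1 0 0 0 255;0 0 0 0 255;0 0 0 0 255"
}}

```text
time_s: 7.38
tool_pos: [0.5174, 0.3928, 0.1284]
tool_rot: [180.0, 0.2, 73.7]
force: [0.1, -8.6, 4.1]
grip_width: 0.0157
grasp_force: 30.0
```

>>> {"method": "arm_command", "body": {
  "series": "1.5 0 0 0 255;1.5 0 0 0 255;0 0 0 0 255;0 0 0 0 255"
}}

```text
time_s: 7.72
tool_pos: [0.5175, 0.3931, 0.1284]
tool_rot: [-180.0, 0.5, 73.6]
force: [-3.8, -14.1, 9.0]
grip_width: 0.0158
grasp_force: 30.0
```

At the stop: the force rose to 14 N with no further motion. I ease off, open, and lift clear.

>>> {"method": "arm_command", "body": {
  "series": "-1.5 0 0 0 255;-1.5 0 0 0 255;0 0 0 0 120;0 0 0 0 120;0 0 0 0 120;0 0 0 0 120;0 0 0 0 120;0 0 -10 0 120;0 0 -25 0 120;0 0 -30 0 120;0 0 -25 0 120;0 0 -10 0 120;0 0 0 0 120;0 0 0 0 120"
}}

```text
time_s: 8.88
tool_pos: [0.5173, 0.3947, 0.2285]
tool_rot: [180.0, -0.0, 73.7]
force: [0.6, -0.4, -0.0]
grip_width: 0.046
grasp_force: 0.0
```

Run:
```python
from h import *
np.set_printoptions(precision=4,suppress=True)
o=telemetry.get_obs();im=cams.read_camera("wrist");P=campose("wrist",o);print(o["tool_pos"],o["tool_rot"])
h=cv2.cvtColor(im,cv2.COLOR_BGR2HSV); r=(((h[...,0]<6)|(h[...,0]>174))&(h[...,1]>150)&(h[...,2]>70)).astype(np.uint8)
for b in blobs(r,(180,0,400,420),60):
        c=max(cv2.findContours(b[2].astype(np.uint8),0,1)[0],key=len)[:,0]
        u=b[1][0]; print(b[0],b[1],c.min(0),c.max(0),onz(P,(u,c[:,1].max()+.5),.166))
cv2.imwrite("pics/w3.png",im)
s=cams.read_camera("scene");PS=campose("scene");T=cams.read_camera("top")
cv2.imwrite("pics/s3.png",s);cv2.imwrite("pics/t3.png",T)
C=np.zeros((600,800,3),np.uint8);C[:420,:560]=im;C[420:600,:300]=cv2.resize(s[120:200,260:360],(300,180));C[420:600,300:600]=cv2.resize(T[195:265,150:250],(300,180));cv2.imwrite("pics/c3.png",C)
```

```text
[0.5173 0.3947 0.2285] [179.9759  -0.0112  73.7278]
980 [283.9235 228.5827] [272 206] [296 250] [0.5146 0.3824 0.166 ]
```

View pics/c3.png

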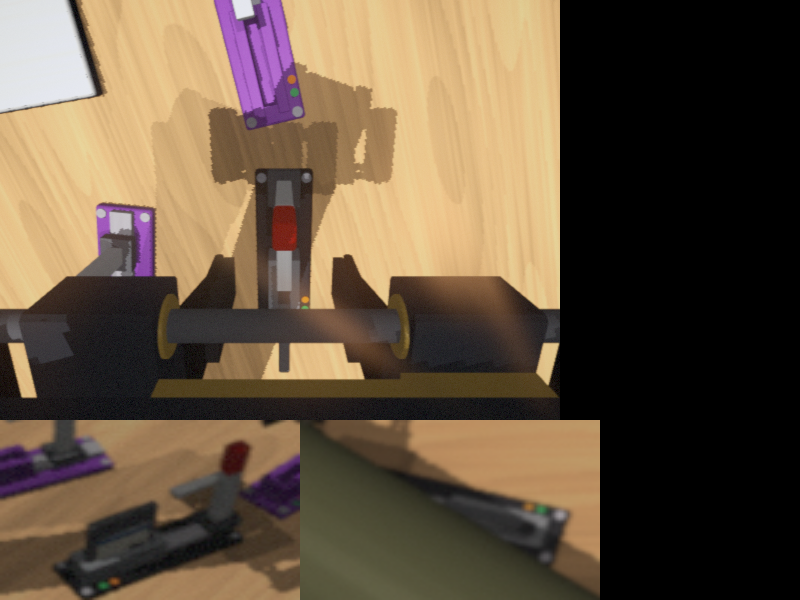

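The tongue is now clear of the drive and the latch stayed pulled out. In the wrist view the red block is at (284,228), and the drive's far top end is at (284,371).

Run:
```python
from h import *
np.set_printoptions(precision=4,suppress=True)
o=telemetry.get_obs();o["tool_pos"]=np.array([.5173,.3947,.2285]);o["tool_rot"]=np.array([180,0,73.7]);P=campose("wrist",o)
im=cv2.imread("pics/w3.png").max(2).astype(int);print(im[340:380,284]);print(im[360,270:300])
e=onz(P,(284.3,371.5),.112);uy=np.array([.2816,.9595]);print(e,e[:2]+.035*uy)
```

```text
[ 64  62  63  74  76  74  75  78  76  72  73  71  76  76  75  74  76  74
  75  73  72  73  73  78  80  76  72  77  74  74  75  96 170 226 230 231
 231 231 225 153]
[231 231 230 230 230 231 230 225 190 101  75  76  72  69  72  72  76  76
  92 159 208 223 225 228 230 231 231 232 230 228]
[0.4758 0.2482 0.112 ] [0.4857 0.2818]
```

>>> {"method": "arm_command", "body": {
  "series": "-36 1 0 0 120;-36 0 0 0 120;-36 0 0 0 120;-9 0 0 0 120;0 0 30 0 120;0 0 40 0 120;0 0 40 0 120;0 0 30 0 120;0 0 10 0 120;0 0 0 0 120;0 0 0 0 255;0 0 0 0 255;0 0 0 0 255;0 0 0 0 255;0 0 0 0 255;0 0 0 0 255;0 0 0 0 255;0 0 0 0 255;0 0 0 0 255;0 0 0 0 255",
  "squeeze": 25
}}

```text
time_s: 10.7
tool_pos: [0.4858, 0.2821, 0.079]
tool_rot: [180.0, -0.0, 73.7]
force: [-1.3, -0.1, 4.7]
grip_width: 0.0102
grasp_force: 25.0
```

>>> {"method": "arm_command", "body": {
  "series": "0 0 0 0 255;0 0 -5 0 255;0 0 -10 0 255;0 0 -15 0 255;0 0 -20 0 255;0 0 -25 0 255;0 0 -30 0 255;0 0 -30 0 255;0 0 -30 0 255;0 0 -30 0 255;0 0 -20 0 255;0 0 -8 0 255;0 0 0 0 255;0 0 0 0 255"
}}

```text
time_s: 11.87
tool_pos: [0.4852, 0.2818, 0.3007]
tool_rot: [-180.0, 0.0, 73.7]
force: [-0.4, -0.1, -1.5]
grip_width: 0.01
grasp_force: 25.0
```

Run:
```python
from h import *
np.set_printoptions(precision=4,suppress=True)
s=cams.read_camera("scene");cv2.imwrite("pics/s4.png",s);PS=campose("scene")
o=telemetry.get_obs();print(o["tool_pos"],o["tool_rot"]);u=proj(PS,o["tool_pos"]).astype(int);print(u)
cv2.imwrite("pics/c4.png",cv2.resize(s[max(0,u[1]-90):u[1]+110,max(0,u[0]-120):u[0]+130],None,fx=3,fy=3))
```

```text
[0.485  0.2814 0.3   ] [-179.9088    0.1019   73.7224]
[306 109]
```

View pics/c4.png

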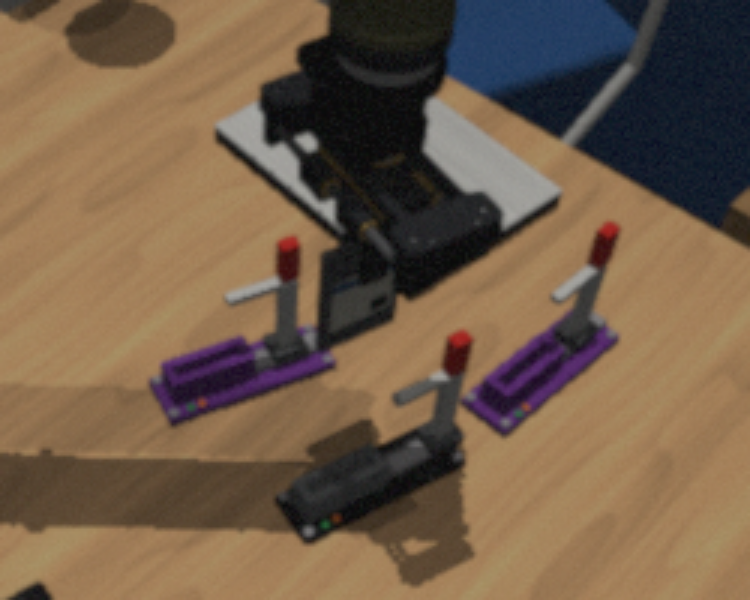

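Drive in hand, label on the +x side, latch still out. I turn to the stand's yaw and pass 60 mm beyond the cross, so the wrist camera can see it.

>>> {"method": "arm_command", "body": {
  "series": "0 0 0 -0.0975 255;0 0 0 -0.0975 255;0 0 0 -0.0975 255;0 0 0 -0.0975 255;-37.1 -0.8 0 0 255;-37.1 -0.8 0 0 255;-37.1 -0.8 0 0 255;-37.1 -0.8 0 0 255;-37.1 -0.8 0 0 255;-37.1 -0.8 0 0 255;-37.1 -0.8 0 0 255;-37.1 -0.8 0 0 255;-37.1 -0.8 0 0 255;-37.1 -0.8 0 0 255;-37.1 -0.8 0 0 255;-37.1 -0.8 0 0 255;-37.1 -0.8 0 0 255;-37.1 -0.8 0 0 255;-37.1 -0.8 0 0 255;-37.1 -0.8 0 0 255"
}}

```text
time_s: 13.58
tool_pos: [0.5345, -0.3112, 0.299]
tool_rot: [-179.8, -0.1, 96.1]
force: [0.0, 0.5, -0.2]
grip_width: 0.0096
grasp_force: 25.0
```

>>> {"method": "arm_command", "body": {
  "series": "0 0 0 0 255;0 0 0 0 255;0 0 0 0 255;0 0 0 0 255"
}}

```text
time_s: 13.92
tool_pos: [0.5356, -0.3076, 0.3006]
tool_rot: [-179.9, -0.1, 96.2]
force: [0.2, 0.4, -0.8]
grip_width: 0.0097
grasp_force: 25.0
```

Run:
```python
from h import *
np.set_printoptions(precision=4,suppress=True)
o=telemetry.get_obs();im=cams.read_camera("wrist");P=campose("wrist",o);cv2.imwrite("pics/w5.png",im);print(o["tool_pos"],o["tool_rot"])
h=cv2.cvtColor(im,cv2.COLOR_BGR2HSV); y=((h[...,0]>16)&(h[...,0]<36)&(h[...,1]>140)&(h[...,2]>110)).astype(np.uint8)
for b in blobs(y,(0,0,560,270),30): print(b[0],b[1],onz(P,b[1],.006))
w=((h[...,1]<50)&(h[...,2]>120)).astype(np.uint8)
for b in blobs(w,(0,0,560,270),800):
    c=max(cv2.findContours(b[2].astype(np.uint8),0,1)[0],key=len)[:,0]; print("white",b[0],b[1],c.min(0),c.max(0))
```

```text
[ 0.5356 -0.3076  0.3006] [-179.9409   -0.09     96.2102]
94 [291.5957 118.8085] [ 0.5401 -0.2496  0.006 ]
white 10922 [386.2923 115.4752] [269  79] [480 157]
white 2104 [542.5295 135.7144] [521 103] [559 165]
```

View pics/w5.png

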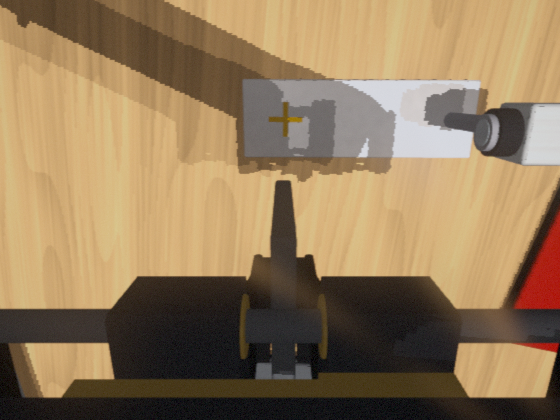

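The cross is at about (285,119) on the foot, whose edges run along rows 80 and 157. The held drive hangs straight down around column 284, with its bottom corner at (283,182).

Run:
```python
from h import *
np.set_printoptions(precision=4,suppress=True)
im=cv2.imread("pics/w5.png");o=telemetry.get_obs();o["tool_pos"]=np.array([.5356,-.3076,.3006]);o["tool_rot"]=np.array([-179.94,-.09,96.21]);P=campose("wrist",o)
h=cv2.cvtColor(im,cv2.COLOR_BGR2HSV);y=((h[...,0]>14)&(h[...,0]<40)&(h[...,1]>110)).astype(np.uint8)
for b in blobs(y,(255,90,315,145),20):
    p=np.argwhere(b[2]);print("cross",b[0],b[1],p.min(0),p.max(0)); c=(p.min(0)+p.max(0))[::-1]/2
    print(c,onz(P,c,.006),onz(P,b[1],.006))
v=im.astype(int); sat=h[...,1].astype(int)
for name,rng in (("top",range(66,95)),("bot",range(145,172))):
    pts=[]
    for u in range(260,440,6):
        col=cv2.GaussianBlur(h[...,1],(3,3),0)[list(rng),u].astype(int); pts.append((u,rng[0]+np.argmax(abs(np.diff(col)))+.5))
    W=np.array([onz(P,p,.006)[:2] for p in pts],np.float32); L=cv2.fitLine(W,cv2.DIST_HUBER,0,.001,.001).ravel()
    print(name,np.degrees(np.arctan2(L[1],L[0])),L[2:], np.array(pts)[::6,1])
for n in((283,182,),): pass
R_=P
row=lambda r:im[r,265:305].max(1)
print(row(190),row(240))
```

```text
cross 310 [284.9935 118.9484] [102 269] [136 301]
[285. 119.] [ 0.5323 -0.2507  0.006 ] [ 0.5323 -0.2506  0.006 ]
top 5.739413 [ 0.6057 -0.1981] [78.5 78.5 79.5 79.5 79.5]
bot 5.6848464 [ 0.6122 -0.2872] [156.5 156.5 156.5 157.5 157.5]
[217 219 217 216 217 217 217 216 213 185  96  66  69  65  67  67  65  65
  67  66  62  67  69  69  65  77 123 184 215 218 217 216 217 217 215 214
 214 216 218 218] [218 217 216 215 195 138  77  63  65  68  70  69  67  68  67  62  67  66
  68  67  65  64  68  66  67  62  65  69  67  64  71 122 187 215 217 216
 217 218 215 217]
```

Run:
```python
from h import *
im=cv2.imread("pics/w5.png"); g=im.max(2)
print(g[172:192,283]); 
for r in range(182,262,6):
    d=np.where(g[r,255:315]<140)[0]; print(r,d.min()+255,d.max()+255,end=' | ')
print(); print(im[225:262:2,274].tolist()); print(im[225:262:2,284].tolist())
cv2.imwrite("pics/c5.png",cv2.convertScaleAbs(cv2.resize(im[165:385,215:355],None,fx=3.6,fy=2.7,interpolation=2),alpha=2.2))
```

```text
[136 137 155 209 216 216 216 211 128  65  63  61  68  65  66  68  66  63
  67  65]
182 276 290 | 188 275 290 | 194 274 291 | 200 274 292 | 206 273 292 | 212 273 293 | 218 272 293 | 224 272 294 | 230 271 295 | 236 271 295 | 242 270 296 | 248 270 295 | 254 258 310 | 260 255 313 | 
[[36, 52, 62], [44, 55, 67], [45, 55, 67], [41, 50, 63], [44, 56, 65], [43, 50, 64], [46, 54, 66], [46, 54, 66], [46, 56, 66], [48, 55, 64], [48, 58, 67], [49, 58, 66], [48, 57, 65], [48, 59, 70], [53, 62, 72], [50, 59, 72], [46, 59, 71], [52, 62, 76], [48, 63, 75]]
[[48, 57, 67], [38, 51, 63], [44, 55, 65], [44, 53, 63], [45, 57, 67], [44, 53, 64], [46, 53, 65], [51, 58, 69], [51, 61, 67], [43, 52, 63], [52, 57, 66], [50, 59, 66], [48, 56, 65], [45, 55, 64], [43, 52, 61], [48, 55, 63], [49, 57, 65], [47, 59, 67], [52, 57, 67]]
```

View pics/c5.png

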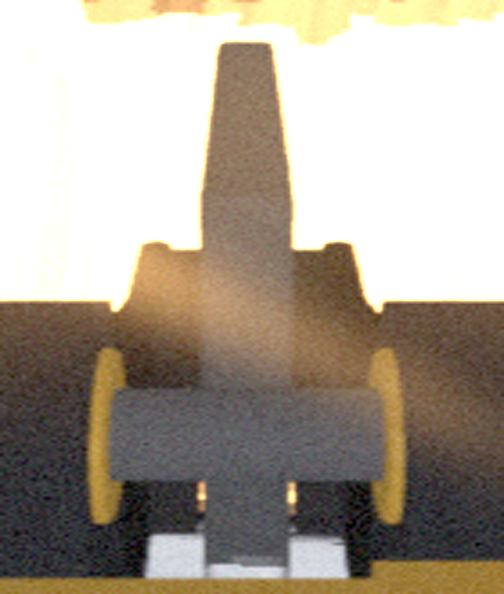

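By vision in this picture, the cross is 57 mm ahead along tool x and the drive's middle is about 2 mm behind the TCP. I move above the cross and go down to lens height.

>>> {"method": "arm_command", "body": {
  "series": "20 1.5 0 0.004 255;20 0 0 0 255;18 0 0 0 255;0 0 20 0 255;0 0 30 0 255;0 0 30 0 255;0 0 20 0 255;0 0 10 0 255;0 0 3.5 0 255;0 0 0 0 255;0 0 0 0 255;0 0 0 0 255;0 0 0 0 255;0 0 0 0 255;0 0 0 0 255"
}}

```text
time_s: 15.22
tool_pos: [0.5313, -0.2519, 0.1886]
tool_rot: [180.0, 0.0, 95.8]
force: [-0.0, -0.7, -0.9]
grip_width: 0.0098
grasp_force: 25.0
```

Run:
```python
from h import *
np.set_printoptions(precision=4,suppress=True)
for i in range(3):
    o=telemetry.get_obs();s=cams.read_camera("scene");print(o["tool_pos"],o["tool_rot"])
T=cams.read_camera("top")
PS,PT=campose("scene"),campose("top")
c,si=np.cos(np.radians(5.8)),np.sin(np.radians(5.8));X=np.array([.5305,-.251])
for q in [(5,-35,120),(5,35,120),(5,-35,220),(5,35,220)]:
    W=[X[0]+(q[0]*c-q[1]*si)/1e3,X[1]+(q[0]*si+q[1]*c)/1e3,q[2]/1e3];p=proj(PS,W);print(q,p,proj(PT,W))
    cv2.circle(s,(int(round(p[0]*16)),int(round(p[1]*16))),8,(0,0,255),-1,shift=4) if 0 else None
cv2.imwrite("pics/s6.png",s)
a=cv2.resize(s[240:380,100:260],None,fx=5,fy=4.28,interpolation=2)[:599]
cv2.imwrite("pics/c6.png",a)
```

```text
[ 0.5313 -0.2519  0.1886] [179.9597   0.0394  95.8234]
[ 0.5312 -0.2519  0.1885] [179.972    0.0283  95.82  ]
[ 0.5312 -0.2519  0.1883] [179.9847   0.022   95.8289]
(5, -35, 120) [139.317 333.549] [439.2478 203.9491]
(5, 35, 120) [163.9139 306.8794] [411.1376 207.1888]
(5, -35, 220) [123.7585 320.0849] [457.3568 195.9364]
(5, 35, 220) [151.7392 290.8968] [426.0122 199.541 ]
```

View pics/c6.png

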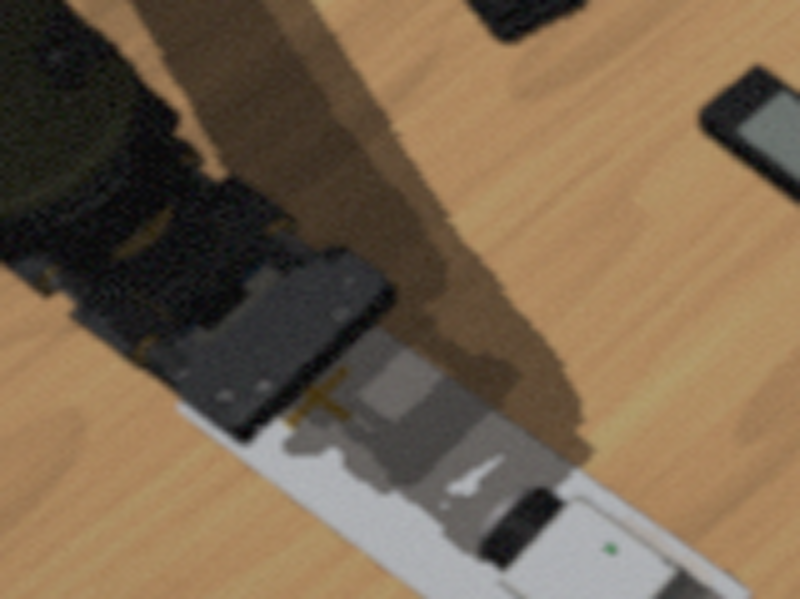

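>>> {"method": "arm_command", "body": {
  "series": "2 0 1.4 0 255;0 0 0 0 255;0 0 0 0 255;0 0 0 0 255;0 0 0 0 255"
}}

```text
time_s: 15.83
tool_pos: [0.5308, -0.2498, 0.1866]
tool_rot: [-180.0, 0.0, 95.8]
force: [0.4, -1.0, -0.8]
grip_width: 0.0101
grasp_force: 25.0
```

Run:
```python
from h import *
np.set_printoptions(precision=4,suppress=True)
o=telemetry.get_obs();im=cams.read_camera("wrist");P=campose("wrist",o);print(o["tool_pos"],o["tool_rot"]);cv2.imwrite("pics/w7.png",im)
cv2.imwrite("pics/c7.png",cv2.convertScaleAbs(im,alpha=1.4))
```

```text
[ 0.5308 -0.2498  0.1866] [-179.9979    0.0071   95.8319]
```

View pics/c7.png

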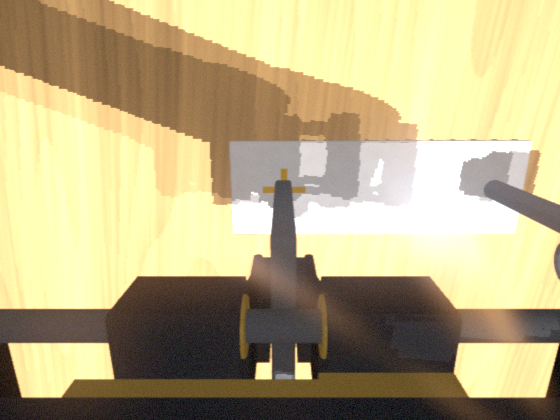

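The cross is visible around the drive's lower end, centred at (284,189). Foot edges are at rows 141 and 234, and its left end is at column 231.

Run:
```python
from h import *
np.set_printoptions(precision=4,suppress=True)
o=telemetry.get_obs();P=campose("wrist",o);tp=o["tool_pos"];Rt=R.from_euler('xyz',o["tool_rot"],degrees=True).as_matrix()
t=lambda p,z:(Rt.T@(onz(P,p,z)-tp))*1e3
im=cv2.imread("pics/w7.png");h=cv2.cvtColor(im,cv2.COLOR_BGR2HSV)
y=((h[...,0]>14)&(h[...,0]<40)&(h[...,1]>110)).astype(np.uint8)
p=np.argwhere(y[165:215,255:315]);print("mask",p.min(0)+[165,255],p.max(0)+[165,255])
print("cross",t((284,189.3),.006))
print("edges",t((284,141),.006),t((284,234.5),.006),"end",t((231.5,190),.006))
print(im.max(2)[172:190,283]); r=np.where(im[195:200,265:305].max(2).mean(0)<110)[0]+265;print("drive cols",r.min(),r.max())
print("drive bottom corner",t((283.2,179.7),tp[2]-.067))
for x in(250,300,350,400,440): print(x,np.argmax(np.diff(h[125:155,x,1].astype(int)))+125,np.argmin(np.diff(h[125:155,x,1].astype(int)))+125,np.argmax(np.diff(h[222:245,x,1].astype(int)))+222,end=' | ')
```

```text
mask [169 263] [192 304]
cross [ -1.0446   1.606  180.6543]
edges [ 43.6818   1.6151 180.6478] [-46.1931   1.5968 180.6609] end [ -1.6578 -47.587  180.6567]
[113 114 115 114 112 116 115 111  74  60  62  57  59  61  58  57  55  57]
drive cols 273 292
drive bottom corner [32.7866  0.704  66.9952]
250 126 140 233 | 300 133 140 233 | 350 150 139 233 | 400 130 140 233 | 440 125 139 233 |
```

Drive and stand are parallel to within about 0.2°, and the drive is 1–1.5 mm off. One last nudge, let it settle, then hand in.

>>> {"method": "arm_command", "body": {
  "series": "1 0.8 0 0 255;0 0 0 0 255;0 0 0 0 255;0 0 0 0 255;0 0 0 0 255;0 0 0 0 255"
}}

```text
time_s: 16.38
tool_pos: [0.5315, -0.2488, 0.1866]
tool_rot: [-180.0, 0.0, 95.8]
force: [0.1, 0.2, -0.5]
grip_width: 0.01
grasp_force: 25.0
```

```bash
python3 -c "
from cell import telemetry,env
o=telemetry.get_obs();print(o['tool_pos'],o['grasp_force'],o['joint_velocities'].round(2));print(env.sign_off())"
```

```text
[ 0.53150501 -0.24876442  0.18664695] 24.985868325456977 [-0.08  0.05  0.05  0.04 -0.11 -0.03  0.03]
the job is handed in; nothing more can be done
None
```

The job is handed in at about 16.4 s: the retaining arm is at its stop, and the drive is held upright over the cross at lens height with its label facing the lens, about 1 mm off by my last measurement. The sign-off gave no verdict.

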